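Change-over of a gel imager: draw out the filter slider and park it on its rest

TASK

Take the amber filter out of the gel imager: turn the steel keeper aside by pressing its red tab down, draw the filter slider straight out of its channel by the orange grip, keeping it level and not forcing it, and park it on the grey filter rest with its eye over the post, lying flat on the bed between the two side lips. Let go of it there, and leave the blue-capped bottle, the beaker and the timer standing where they are.

Things in the scene. Friction and masses are not known exactly. Their poses are not given: they have to be found in the camera images.
- imager: Gel imager, fixed white box 150 wide (y), 170 deep, 275 mm high. Origin on the worktop under its front face; x runs into it (away from the robot), y left, z up. The black camera head (z 220 to 275 mm) juts 25 mm out over the front face, so the tool must lean back. Filter channel: mouth in the front face, 64 wide, 9.5 high, floor at z = 110, 100 mm deep, straight and level along x.
- keeper (a joint): Angle (rad) of the keeper, a steel bar 70x10 mm on the imager's face, left of the filter, turning on a pivot along the imager's x at its y = 60, z = 119 mm. Near 0 the bar is level and its inner end bars the slider's flange. Grows as the red tab at its outer end is pressed down; from 0.7 the slider is free, stop at 1.4. Turns stiffly (1.2 N at the tab) and stays where it is left.
- keeper_tab (a point): Middle of the keeper's red tab: a round stub, 12 mm thick, standing out toward the robot from the bar's outer end, 35 mm from the pivot; it reaches from 15 to 40 mm in front of the imager's face (this point: 28 mm). At angle a it is at y = 60 + 35 cos a, z = 119 - 35 sin a (mm) in the imager's frame.
- filter_grip (a point): Middle of the slider's orange grip, an upright block 20 wide (y), 30 long (x); its top is 15 mm above this point, the slider's flat underside 29 mm below. Grasp it across the 20 mm. x points from the eye (40 mm behind) to the tail (135 mm ahead), z up. Home, this point is 40 mm in front of the imager's face; the slider is free after 95 mm of travel. Centre of mass about 50 mm ahead.
- filter_eye (a point): Centre of the eye at the slider's front end: a black ring, 35 mm outside, hole 17 mm, 8 mm thick; this point is half-way up, 4 mm over the underside. Axes as the slider's.
- filter_tail (a point): Middle of the slider's far end (of the frame plate, deepest in the imager), half-way up its 8 mm. Axes as the slider's.
- filter_slider: Loose slider, 192 mm long, about 0.16 kg. Origin on its flat underside at the back of the flange, 40 mm ahead of and 29 mm below the grip's middle; x toward the tail, z up. Frame plate with amber pane: 62 wide, 8 thick, 95 mm long (x 0 to 95). Black flange, 74 wide, 18 high, 6 mm thick, at x -6 to 0, lies on the imager's face when home. Neck 20 mm wide, then the eye.
- filter_rest: Fixed grey stand. Origin on the worktop, x from post to far end, z up. Black rubber bed 55 mm over the worktop, 92 wide, x -20 to 102 mm; a tongue 30 wide and 20 thick (x down to -108) carries the post. Side lips at y 41 to 46 mm either side, x 18 to 98, rise 6 mm over the bed. A parked slider points along x, eye on the post, plate on the bed.
- post_foot (a point): Foot of the rest's steel post, on the rubber at z = 55 mm, 85 mm in front (-x) of the rest's origin. The post is 12 mm thick and rises 32 mm above this point, its top 6 mm tapered.
- blue_cap_bottle: Reagent bottle with a blue cap, 60 mm across, 105 mm high, loose; origin at the centre of its underside. Bystander.
- beaker: Clear beaker, 67 mm across, 83 mm high, loose; origin at the centre of its underside. Bystander.
- timer: White timer, 64 x 66 x 19 mm, loose; origin at the centre of its underside. Bystander.
There are look-alikes about, which are no part of the job. There is more than one size of the filter_slider; the one meant has the size given above.

How it is judged (in metres and radians):
On the way, in this order (a step that is already met when the one before it is completed fails the run):
1. the keeper is turned aside (value of joint keeper above 0.7 rad), for 0.1 s.
2. the filter slider is drawn right out of the channel (x of filter_tail in the frame of imager below -0.003 m), for 0.05 s.
At the end, for the whole second after the job is handed in: The slider lies still on the rest: its eye is round the post (centres within 5 mm), down on the bed (within 4 mm), flat within 3 degrees, pointing along the bed within 8 degrees; the keeper is still turned aside (above 0.7 rad) (horizontal distance between filter_eye and post_foot below 0.005 m and z of filter_eye in the frame of filter_rest between 0.055 and 0.063 m and x of filter_tail in the frame of filter_rest above 0.05 m and angle between the x axis of filter_eye and the x axis of filter_rest, either way round below 0.14 rad and angle between filter_eye's own z axis and vertical below 0.05 rad and linear speed of filter_slider below 0.01 m/s and value of joint keeper above 0.7 rad); the robot touches nothing.
It fails at once if the filter slider is tipped more than 15 degrees from level (angle between filter_grip's own z axis and vertical above 0.26 rad).
It fails at once if the slider is forced: more than 40 N between it and the imager (contact force between filter_slider and imager above 40 N).
It fails at once if the blue-capped bottle is shifted more than 20 mm or knocked over (distance of blue_cap_bottle from where it was at the start of the episode above 0.02 m).
It fails at once if the beaker is shifted more than 20 mm or knocked over (distance of beaker from where it was at the start of the episode above 0.02 m).
It fails at once if the timer is shifted more than 20 mm (distance of timer from where it was at the start of the episode above 0.02 m).
It also fails if it takes over 51 s, if anything falls off the work surface, if the arm or the gripper's body presses on something with over 40 N, if the wrist force passes 120 N, or if a joint passes its speed limit or range.

ROBOT

A 6-joint arm with a two-finger parallel gripper is mounted at the origin on a cart in front of the work surface, level with it; the furniture and walls round the work are solid. World frame = base frame: x ahead of the robot, y to its left, z up, the work surface at z = 0. Lengths are in m, angles in degrees, forces in N, time in s.
With the tool pointing down it reaches from about 0.325 to 0.925 m from the base axis. Payload 3.1 kg.
Tool frame: the origin (TCP) lies at the very end of the fingers, on their centre line; the grasp point (between the pads) lies 19 mm behind it; z points along the fingers, y is the direction in which the jaws open and shut (so a half turn about z gives the same grasp; the last joint's range is limited). The gripper opens to 85 mm and grips with 20 to 120 N. Pads are 22 mm wide; open, the fingers measure 114 mm over their backs; the gripper's body (76 mm by 85 mm) begins 54 mm behind the grasp point. The pads swing forward as they close: fully open they stand 13 mm farther back than shut.
Start: joints at [65.248, 12.427, 92.441, -0, 75.132, -6.429], TCP at [0.196, 0.593, 0.231] pointing down, gripper open.
Joint ranges: [-157.48, 157.48], [-44.54, 120.13], [17.64, 146.25], [-64.5, 244.5], [7.68, 150.69], [-147.95, 147.95]. Speed limits (degrees/s): [159.86, 159.86, 180, 180, 180, 180].

INTERFACE

Orientations are given as [roll, pitch, yaw] about the fixed x, y, z axes, in that order (R = Rz(yaw) Ry(pitch) Rx(roll)).
In Python, from workcell import env gives the robot as it stands. Calls block until the motion is done:
- env.move_pose(position, orientation): joint-space move of the TCP to a pose.
- env.move_l(position, rot=None, velocity=0.15, threshold=None): straight line of the TCP; rot=None keeps the orientation; velocity is the mean speed in m/s. With threshold (N) it stops when the force on the tool has changed by that much, and returns True; else False.
- env.move_j(angles): joint-space move.
- env.grip(opening, newtons=None): finger opening in m; newtons is the grip in N (None keeps the last); returns when the fingers have stopped.
- env.dwell(seconds).
- env.solve_ik(position, orientation): joint angles nearest the present ones, or None.
- env.get_state(): the state.
- env.capture(name): name is "scene" or "top" or "wrist"; returns a dict with "color" (384x512x3 uint8, red, green, blue), "fov_y" (degrees; the focal length in pixels is half the picture's height over the tangent of half this angle, whatever the lens; pixels are square), "cx", "cy" (the principal point, pixels), "position" and "orientation" of the camera in the world; the wrist camera has in their place "tool_from_camera" (4x4, takes a point from camera to tool coordinates, whose origin is the TCP and whose axes are the flange's). Camera axes: x right, y up, looking along -z (the intrinsics and any distortion apply to the point x, -y, -z); pixel columns grow to the right and rows downward; lengths in m; the calibration is good to about 2 mm. A picture is of the moment at which its call begins: read the wrist's pose just before it. There is no depth.
A pose or a line that the arm cannot do raises env.Unreachable and nothing moves.
- env.sign_off(): hands the job in, once; it reports no verdict.
Trained networks look in a picture, given as the dict that the camera call returned (one of the last four; its "shot" number tells which), for a name from the list of things; names that differ only in an ending like _2 or _b are one class to them, and where a whole thing is asked for, a point or a joint stands for the part that bears it (a point fixed in the world has none). Each returns a list of dicts, best first, with "p" (0 to 1); they miss things now and then, are a little off and sometimes report something else, mostly with a low value. They report only what shows in the picture. A call takes as long as a camera call. They do not tell look-alikes from the thing itself.
- env.cut_out(picture, name): "pixels" (384x512 bool, what is visible of it).
- env.spot_point(picture, name): "centre" ([x, y, z] in m, in world coordinates, good to about 4 mm: a listed point, or the origin of a listed thing).
The state is a dict: "time": time; "joint_pos": joint angles; "qvel": joint speeds; "effort": joint torques, N m; "eef_pos": TCP position; "tool_rot": TCP orientation; "ft_force": force on the tool from outside, world axes, zero at the start; "moment": the same for the moment, N m; "finger_gap": finger opening in m.
Only numpy, scipy, OpenCV 4.12 (cv2) and the standard library are available. Lean on these libraries where they do the work, as an engineer would, in place of code of your own. Each camera call takes 0.05 s, during which the arm holds its last target.

## Working session

There is one attempt and no reset: what is moved stays moved. The work goes in short steps, each a Python script; the robot and the scene stay as the last script left them, time stands still between calls to the robot, and variables do not carry over. Pictures are saved under pics/ and viewed, and the job is handed in when it is done.

```bash
ls; mkdir -p pics; cat > h.py <<'E'
import numpy as np, cv2
from workcell import env
def save(p,n): cv2.imwrite('pics/'+n+'.png',cv2.cvtColor(p['color'],cv2.COLOR_RGB2BGR))
E
python3 - <<'E'
from h import *
np.set_printoptions(precision=4,suppress=True)
print(env.get_state())
for c in ['scene','top','wrist']:
    p=env.capture(c); save(p,c+'0')
    print(c,{k:v for k,v in p.items() if k!='color'})
    for n in ['imager','keeper_tab','filter_grip','filter_eye','filter_tail','filter_slider','filter_rest','post_foot','blue_cap_bottle','beaker','timer']:
        try: print(n,[(np.round(d['centre'],4).tolist(),round(d['p'],2)) for d in env.spot_point(p,n)])
        except Exception as e: print(n,e)
print(env.get_state()['time'])
E
```

```text
pics
{'time': 0.0, 'joint_pos': array([65.2478, 12.4782, 92.5281,  0.0009, 75.1316, -6.4286]), 'qvel': array([-0.0101, -0.024 ,  0.0457,  0.0091,  0.1111, -0.0489]), 'effort': array([ -0.0011, -39.6867, -30.3845,  -0.0004,   0.0099,  -0.    ]), 'eef_pos': array([0.1961, 0.5926, 0.23  ]), 'tool_rot': array([-179.8631,   -0.0163,  161.6761]), 'ft_force': array([ 0.9108,  0.5311, -0.3101]), 'moment': array([ 0.0436,  0.0611, -0.0542]), 'finger_gap': 0.08549902199710803}
scene {'fov_y': 50.68599132106798, 'cx': 256.378402524231, 'cy': 194.30189523899642, 'position': array([0.2208, 0.589 , 0.7965]), 'orientation': array([  48.3952,   -0.7585, -153.2873]), 'shot': 1}
imager [([0.6504, -0.0737, -0.0044], 0.69)]
keeper_tab [([0.623, 0.0279, 0.1118], 0.57)]
filter_grip [([0.6056, -0.0659, 0.1397], 0.85), ([0.4539, 0.0031, 0.0177], 0.63)]
filter_eye [([0.449, 0.0327, 0.0023], 0.95), ([0.5683, -0.0681, 0.1178], 0.84)]
filter_tail [([0.4628, -0.0879, 0.0043], 0.56)]
filter_slider [([0.6496, -0.0697, 0.1101], 0.86), ([0.4581, -0.0242, 0.0004], 0.85)]
filter_rest [([0.6174, -0.2762, 0.0028], 0.57)
[... 1047 characters left out ...]
5375, -0.269, 0.0544], 0.45)]
post_foot [([0.5346, -0.2695, 0.0558], 0.8)]
blue_cap_bottle [([0.4905, -0.1708, -0.0008], 0.91)]
beaker [([0.4006, 0.131, 0.0021], 0.6), ([0.4073, -0.3285, -0.0019], 0.45)]
timer [([0.4084, -0.3294, 0.0013], 0.78)]
wrist {'fov_y': 69.64282408708374, 'cx': 254.50645353235183, 'cy': 192.52839247312306, 'tool_from_camera': array([[ 0.0007,  0.9586,  0.2849,  0.0722],
       [ 1.    , -0.0004, -0.0009,  0.0003],
       [-0.0007,  0.2849, -0.9586, -0.1428],
       [ 0.    ,  0.    ,  0.    ,  1.    ]]), 'shot': 3}
imager []
keeper_tab []
filter_grip []
filter_eye []
filter_tail []
filter_slider []
filter_rest []
post_foot []
blue_cap_bottle []
beaker []
timer []
1.8
```

View pics/scene0.png

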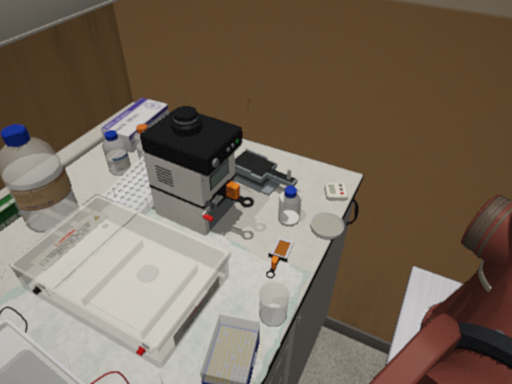

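View pics/top0.png

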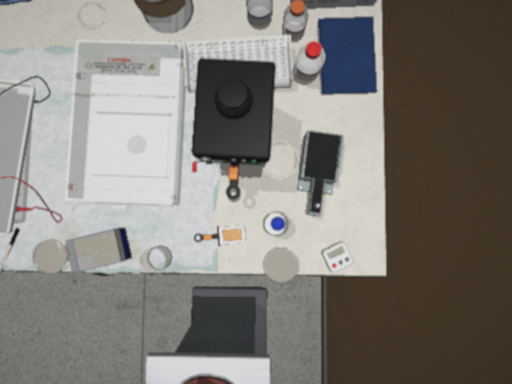

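Candidates for the slider: the full-size one in the imager (grip at top (234,175), scene (233,190)) and a small orange look-alike loose on the table (top (230,236), scene (275,262)). By the description the one in the imager is meant. Next I'll check it with a close crop.

```bash
cat >> h.py <<'E'
from scipy.spatial.transform import Rotation as Ro
np.set_printoptions(precision=4,suppress=True)
def rot(lean,yaw=0):
    s,c=np.sin(np.radians(lean)),np.cos(np.radians(lean))
    M=np.array([[-c,0,s],[0,1,0],[-s,0,-c]])
    return (Ro.from_euler('z',yaw,degrees=True)*Ro.from_matrix(M)).as_euler('xyz',degrees=True).tolist()
def campose(p,st=None):
    if 'position' in p: 
        return np.array(p['position']),Ro.from_euler('xyz',p['orientation'],degrees=True).as_matrix()
    R=Ro.from_euler('xyz',st['tool_rot'],degrees=True).as_matrix(); T=p['tool_from_camera']
    return np.array(st['eef_pos'])+R@T[:3,3], R@T[:3,:3]
def proj(p,X,st=None):
    C,R=campose(p,st); X=np.atleast_2d(X); c=(X-C)@R
    f=192/np.tan(np.radians(p['fov_y']/2))
    return np.c_[p['cx']+f*c[:,0]/-c[:,2], p['cy']-f*c[:,1]/-c[:,2]]
def ray(p,uv,st=None):
    C,R=campose(p,st); f=192/np.tan(np.radians(p['fov_y']/2))
    d=R@np.array([(uv[0]-p['cx'])/f,-(uv[1]-p['cy'])/f,-1]); return C,d
def onplane(p,uv,z,st=None):
    C,d=ray(p,uv,st); return C+d*(z-C[2])/d[2]
def shot(n,names):
    import pickle
    st=env.get_state(); p=env.capture('wrist'); save(p,n); p2=dict(p); pickle.dump((p2,st),open('pics/'+n+'.pkl','wb'))
    for k in names: print(k,[(np.round(d['centre'],4).tolist(),round(d['p'],2)) for d in env.spot_point(p,k)])
    return p,st
E
python3 - <<'E'
from h import *
env.move_pose([0.52,-0.03,0.25],rot(40))
print(env.get_state())
p,st=shot('w1',['imager','keeper_tab','filter_grip','filter_eye','filter_slider'])
env.move_pose([0.55,-0.27,0.27],rot(0))
p,st=shot('w2',['post_foot','filter_rest'])
print(env.get_state()['time'],env.get_state()['joint_pos'])
E
```

```text
{'time': 4.275, 'joint_pos': array([ -17.648 ,  -25.811 ,  132.6245,   19.3706,   36.1153, -119.5839]), 'qvel': array([ 0.2491,  0.1482, -0.0532, -0.0053, -0.0044,  0.0311]), 'effort': array([ -0.1402, -13.5829, -32.1959,   0.6835,  -2.0594,  -0.0006]), 'eef_pos': array([ 0.5202, -0.0296,  0.2502]), 'tool_rot': array([ 179.9914,   40.0084, -179.9584]), 'ft_force': array([0.1731, 0.1485, 0.8688]), 'moment': array([0.0257, 0.2605, 0.007 ]), 'finger_gap': 0.08557057869977215}
imager [([0.6427, -0.0713, -0.0009], 0.79)]
keeper_tab [([0.6191, 0.0256, 0.1138], 0.85)]
filter_grip [([0.6033, -0.0667, 0.1395], 0.67)]
filter_eye [([0.6054, -0.0678, 0.14], 0.6), ([0.5659, -0.0625, 0.1125], 0.58)]
filter_slider [([0.6479, -0.0684, 0.1081], 0.76)]
post_foot [([0.5398, -0.2681, 0.0546], 0.85)]
filter_rest [([0.6192, -0.2819, -0.0009], 0.74)]
5.6917 [ -32.6052    9.1533   92.0482    0.0357   78.8019 -122.7065]
```

```bash
python3 - <<'E'
import cv2
a=cv2.imread('pics/w1.png')
cv2.imwrite('pics/w1b.png',cv2.resize(a[60:360,80:480],None,fx=2,fy=2,interpolation=cv2.INTER_CUBIC))
E
```

```text
(no output)
```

View pics/w1b.png

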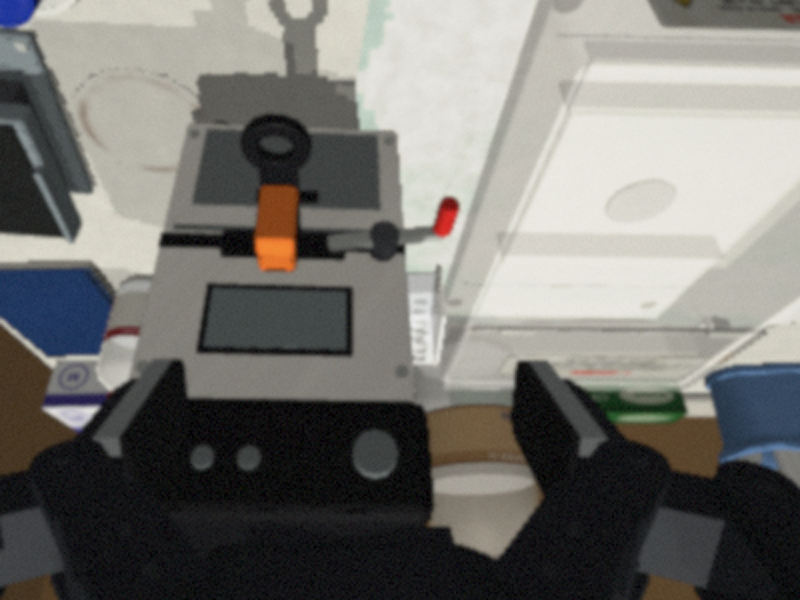

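View pics/w2.png

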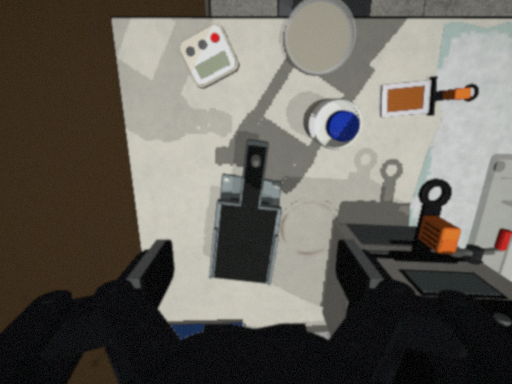

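The w1 crop shows the full-size slider at home: orange grip at crop (278,230), eye at (277,143), keeper level with its red tab at (447,217). The small look-alike lies flat on the table (w2 (425,97)). In w2 the rest has its post at (256,160) and its bed around (245,245). Now I'll fit the poses.

```bash
python3 - <<'E'
import cv2
a=cv2.imread('pics/w1.png')
cv2.imwrite('pics/w1c.png',cv2.resize(a[110:240,150:320],None,fx=4.5,fy=4.5,interpolation=cv2.INTER_CUBIC))
a=cv2.imread('pics/w2.png')
cv2.imwrite('pics/w2c.png',cv2.resize(a[130:295,180:330],None,fx=3.6,fy=3.6,interpolation=cv2.INTER_CUBIC))
E
```

```text
(no output)
```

View pics/w1c.png

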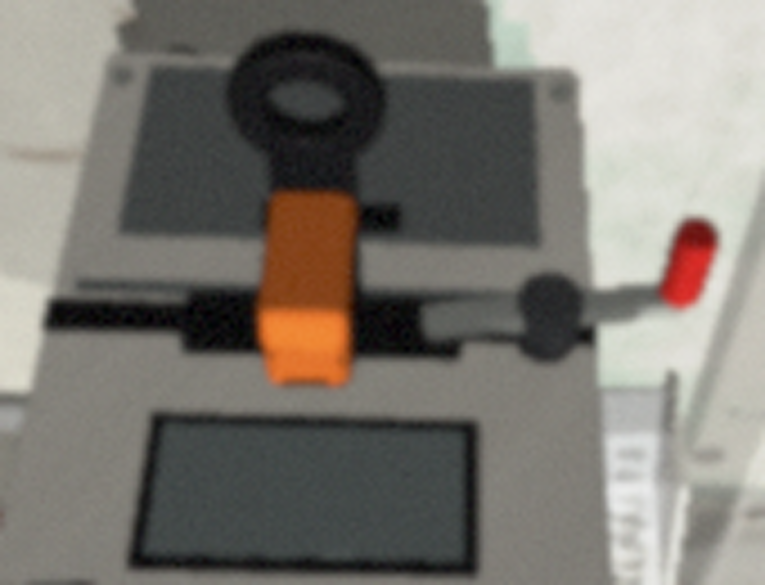

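View pics/w2c.png

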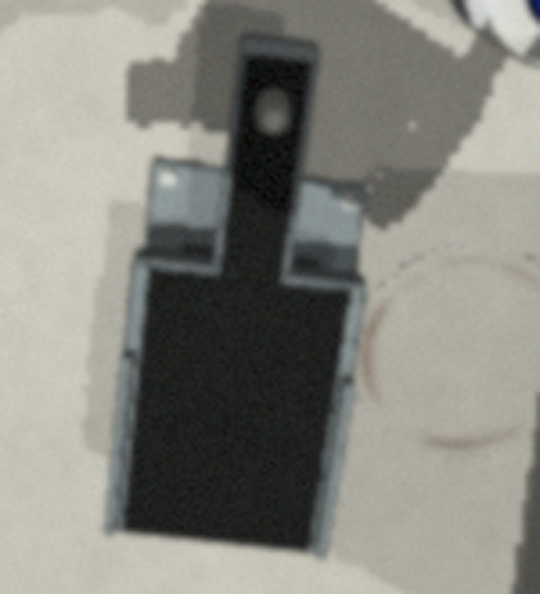

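```bash
cat > fit.py <<'E'
from h import *
import pickle
from scipy.optimize import least_squares
p,st=pickle.load(open('pics/w1.pkl','rb'))
L=np.array([[0,-75,0],[0,75,0],[-55,-10,154],[-55,10,154],[-25,-10,154],[-25,10,154],[-80,0,114]])/1e3
uv=np.array([[108,60],[578,70],[258,308],[350,310],[270,384],[352,384],[306,98]])/4.5+[150,110]
def W(q,L):
    c,s=np.cos(q[2]),np.sin(q[2]); return L@np.array([[c,-s,0],[s,c,0],[0,0,1]]).T+[q[0],q[1],0]
def tab(q,a,d): return W(q,np.array([[-d,60+35*np.cos(a),119-35*np.sin(a)]])/1e3)
tuv=np.array([[697,235],[683,300]])/4.5+[150,110]
def res(q):
    return np.r_[(proj(p,W(q,L),st)-uv).ravel(),(proj(p,tab(q,q[3],.04*1e3),st)-tuv[0]).ravel(),(proj(p,tab(q,q[3],15),st)-tuv[1]).ravel()]
s=least_squares(res,[.645,-.068,0,0],loss='soft_l1')
print(s.x,np.degrees(s.x[2:]),res(s.x).reshape(-1,2))
# imager bottom only vs slider only
p,st=pickle.load(open('pics/w2.pkl','rb'))
# rest, w2
LR=np.array([[102,-46,55],[102,46,55],[-85,0,87],[-108,-15,55],[-108,15,55]])/1e3
uv2=np.array([[108,532],[322,555],[271,105],[243,55],[316,58]])/3.6+[180,130]
r2=lambda q:(proj(p,W(q,LR),st)-uv2).ravel()
s2=least_squares(r2,[.62,-.276,-.05],loss='soft_l1')
print(s2.x,np.degrees(s2.x[2]),r2(s2.x).reshape(-1,2),W(s2.x,np.array([[-.085,0,.055]])))
E
python3 fit.py
```

```text
[ 0.6462 -0.0687 -0.0567  0.091 ] [-3.2473  5.2157] [[ 0.614  -9.7166]
 [ 0.0517 -7.3085]
 [-0.5012  0.7772]
 [-0.339   1.0176]
 [-0.7495  0.5238]
 [-0.1208  1.095 ]
 [ 0.7581 -0.2642]
 [ 1.1101  0.3932]
 [-0.2682 -0.5922]]
[ 0.6218 -0.2775 -0.1241] -7.112833719857396 [[-1.1681  0.852 ]
 [ 0.6511  1.0281]
 [ 0.2044  3.7346]
 [-1.5626 -6.0717]
 [ 1.4344 -3.9469]] [[ 0.5375 -0.2669  0.055 ]]
```

```bash
cat >> fit.py <<'E'
print('----')
LR=np.array([[102,-46,55],[102,46,55],[-85,0,87],[-108,-15,55],[-108,15,55]])/1e3
uv2=np.array([[108,532],[322,555],[271,105],[240,38],[317,42]])/3.6+[180,130]
s2=least_squares(r2,[.62,-.276,-.05],loss='soft_l1')
print(s2.x,np.degrees(s2.x[2]),r2(s2.x).reshape(-1,2),W(s2.x,np.array([[-.085,0,.055]])))
a=cv2.imread('pics/w2.png')
a=cv2.resize(a,None,fx=4,fy=4)
for X in [[102,-46,55],[102,46,55],[-20,46,55],[-20,15,55],[-108,15,55],[-108,-15,55],[-20,-15,55],[-20,-46,55],[98,-46,61],[98,46,61],[-85,0,87],[-85,0,55]]:
    u=proj(p,W(s2.x,np.array([X])/1e3),st)[0]; cv2.circle(a,tuple(int(round(t*4+1.5)) for t in u),3,(0,255,0) if X[2]==55 else (0,0,255),-1)
cv2.imwrite('pics/w2d.png',a[520:1180,720:1320][:600])
p,st=pickle.load(open('pics/w1.pkl','rb'))
L=L[2:];uv=uv[2:]
s=least_squares(res,[.645,-.068,0,0],loss='soft_l1')
print(s.x,np.degrees(s.x[2:]),res(s.x).reshape(-1,2))
a=cv2.imread('pics/w1.png'); a=cv2.resize(a,None,fx=4,fy=4)
for X in [[0,-75,0],[0,75,0],[-25,75,220],[-25,-75,220],[0,32,110],[0,-32,110],[0,32,119.5],[0,-32,119.5],[-6,37,110],[-6,-37,110],[-6,37,128],[-6,-37,128],[-15,60,119]]:
    u=proj(p,W(s.x,np.array([X])/1e3),st)[0]; cv2.circle(a,tuple(int(round(t*4+1.5)) for t in u),4,(0,255,0),-1)
cv2.imwrite('pics/w1d.png',a[440:1240,560:1360][:800])
E
python3 fit.py | sed -n '/----/,$p'
```

```text
----
[ 0.6207 -0.2775 -0.1216] -6.969086800262309 [[-1.025   0.2632]
 [ 0.8568  0.3168]
 [ 0.0444  2.7553]
 [-0.936  -2.2616]
 [ 0.9803 -0.468 ]] [[ 0.5363 -0.2671  0.055 ]]
[ 0.6454 -0.0685 -0.0556  0.0726] [-3.1831  4.1625] [[-0.5223  0.3008]
 [-0.3106  0.5309]
 [-0.7315  0.126 ]
 [-0.0616  0.6885]
 [ 0.7366 -0.8629]
 [ 1.4476  0.323 ]
 [ 0.0561 -0.6118]]
```

View pics/w2d.png

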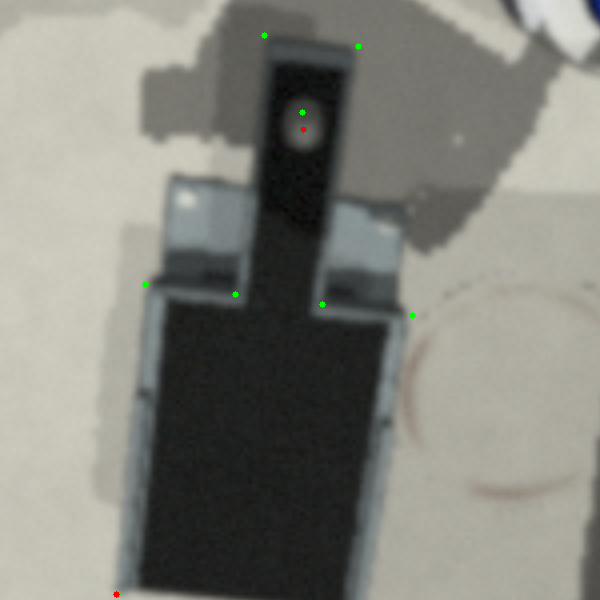

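View pics/w1d.png

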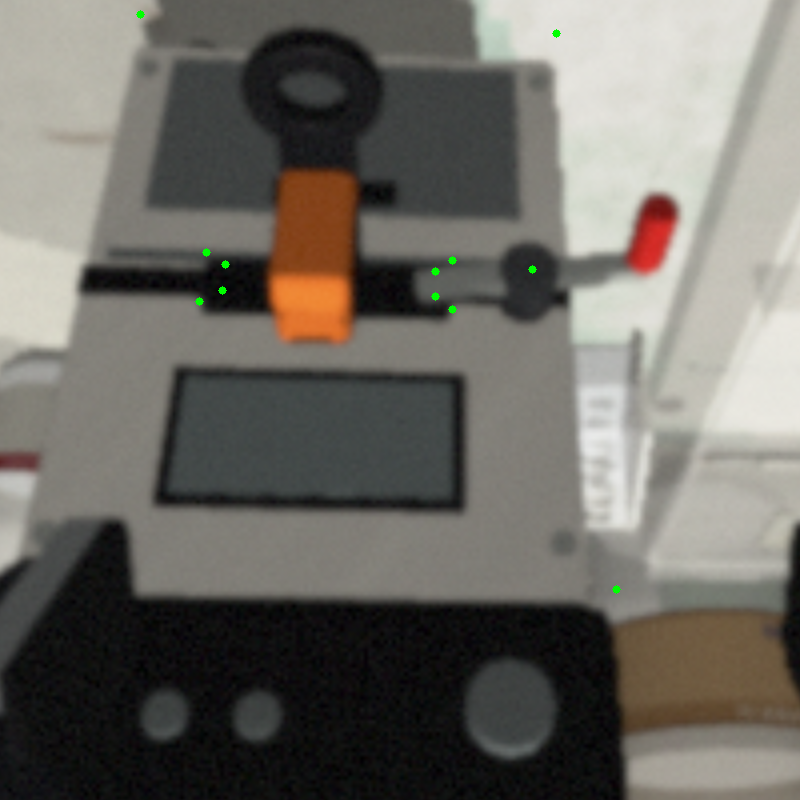

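```bash
cat > fit2.py <<'E'
from fit import *
print('=====')
p,st=pickle.load(open('pics/w1.pkl','rb'))
def yawline(a,b):
    a=np.array(a)/4+[140,110]; b=np.array(b)/4+[140,110]
    # plane x through (.6454,-.0685) yaw psi
    from scipy.optimize import brentq
    def g(psi):
        n=np.array([np.cos(psi),np.sin(psi),0]); P0=np.array([.6454,-.0685,.1])
        z=[]
        for u in (a,b):
            C,d=ray(p,u,st); t=((P0-C)@n)/(d@n); z.append((C+d*t)[2])
        return z[1]-z[0]
    return np.degrees(brentq(g,-.4,.4))
for l in [((180,370),(462,377)),((160,502),(462,510)),((135,50),(555,63)),((135,600),(600,605)),((205,315),(448,320)),((175,60),(518,72)),((147,205),(518,217))]: print(yawline(*l))
p,st=pickle.load(open('pics/w2.pkl','rb'))
print(st['eef_pos'],st['tool_rot'],st['qvel'])
o=np.array([180,130])
LR=np.array([[102,-46,55],[102,46,55],[-85,0,87],[-108,-15,55],[-108,15,55],[-20,-46,55],[-20,46,55],[-20,-15,55],[-20,15,55]])/1e3
uv2=np.r_[np.array([[108,532],[322,555],[271,105],[240,38],[317,42]])/3.6+o,np.array([[155,290],[403,312],[242,300],[316,312]])/4+o]
def W4(q): 
    X=W(q,LR); X[:,2]+=q[3]; return X
r4=lambda q:(proj(p,W4(q),st)-uv2).ravel()
s4=least_squares(r4,[.62,-.276,-.05,0],loss='soft_l1')
print(s4.x,np.degrees(s4.x[2]),r4(s4.x).reshape(-1,2))
E
python3 fit2.py | sed -n '/====/,$p'
```

```text
=====
-2.7780093849320164
-3.709454718061957
-2.321821294481872
-1.8838335973528197
-2.1203418669709344
-2.6548144337975463
-2.8958845429704136
[ 0.5497 -0.2689  0.2693] [ 179.9026   -0.0208 -179.9799] [ 1.0009 -1.6618  1.3553 -0.0936  0.0189 -0.0516]
[ 0.6239 -0.2774 -0.1196 -0.0058] -6.855170344035495 [[-0.1377 -0.0785]
 [ 0.7986 -0.2255]
 [-0.0518  4.4873]
 [-0.8895 -0.1965]
 [ 0.6112  1.4922]
 [-2.308  -0.981 ]
 [ 1.4114  0.9885]
 [-1.7836 -0.9493]
 [ 1.1463 -1.5137]]
```

```bash
python3 - <<'E'
from h import *
env.move_pose([0.61,-0.27,0.22],rot(0)); env.dwell(0.4)
p,st=shot('w3',['post_foot','filter_rest'])
print(st['eef_pos'],st['tool_rot'],st['qvel'],st['time'])
env.move_pose([0.50,-0.265,0.2],rot(35)); env.dwell(0.4)
p,st=shot('w4',['post_foot','filter_rest'])
print(st['eef_pos'],st['tool_rot'],st['qvel'],st['time'],st['joint_pos'])
for n in ('w3','w4'):
    a=cv2.imread(f'pics/{n}.png'); cv2.imwrite(f'pics/{n}b.png',cv2.resize(a[60:360,80:480],None,fx=2,fy=2,interpolation=cv2.INTER_CUBIC))
E
```

```text
post_foot [([0.5399, -0.27, 0.0548], 0.92)]
filter_rest [([0.6193, -0.2808, 0.0015], 0.7)]
[ 0.61   -0.2704  0.2212] [-179.9469    0.0876  179.9727] [ 0.0294  0.5696  0.0921  0.0719 -0.0652  0.0036] 6.5Traceback (most recent call last):
  File "<stdin>", line 5, in <module>
workcell.Unreachable: the arm cannot take that pose within its joint ranges
```

```bash
cat >> h.py <<'E'
def rotf(lean,yaw=0):
    """flipped: tool y = -Y"""
    return (Ro.from_euler('xyz',rot(lean,yaw),degrees=True)*Ro.from_euler('z',180,degrees=True)).as_euler('xyz',degrees=True).tolist()
E
python3 - <<'E'
from h import *
a=cv2.imread('pics/w3.png'); cv2.imwrite('pics/w3b.png',cv2.resize(a[60:360,80:480],None,fx=2,fy=2,interpolation=cv2.INTER_CUBIC))
for nm,pos,yaw in [('tab',[.62,.028,.13],-2.6),('home',[.61,-.067,.125],-2.6),('out',[.495,-.065,.13],-2.6),('place',[.575,-.274,.066],-7),('placehi',[.575,-.274,.12],-7)]:
    for ln in (0,10,20,25,30,35,40,45):
        r=[]
        for f in (rot,rotf):
            q=env.solve_ik(pos,f(ln,yaw)); r.append(None if q is None else np.round(q))
        print(nm,ln,*r)
E
```

```text
tab 0 [ -4.  18.  97.   0.  65. -91.] [-4. 18. 97.  0. 65. 89.]
tab 10 [ -4.  12. 105.   0.  53. -92.] [ -4.  12. 105.   0.  53.  88.]
tab 20 [ -4.   7. 112.   1.  40. -92.] [ -4.   7. 112.   1.  40.  88.]
tab 25 [ -4.   5. 116.   1.  34. -93.] [ -4.   5. 116.   1.  34.  87.]
tab 30 [ -4.   4. 119.   2.  27. -93.] [ -4.   4. 119.   2.  27.  87.]
tab 35 [ -4.   2. 122.   3.  20. -94.] [ -4.   2. 122.   3.  20.  86.]
tab 40 [ -4.   2. 126.   5.  13. -97.] [ -4.   2. 126.   5.  13.  83.]
tab 45 None None
home 0 [ -13.   17.   99.    0.   64. -100.] [-13.  17.  99.   0.  64.  80.]
home 10 [ -14.   12.  106.    2.   52. -103.] [-14.  12. 106.   2.  52.  77.]
home 20 [ -15.    7.  113.    6.   40. -107.] [-15.   7. 113.   6.  40.  73.]
home 25 [ -16.    5.  117.   10.   34. -110.] [-16.   5. 117.  10.  34.  70.]
home 30 [ -16.    3.  120.   15.   28. -115.] [-16.   3. 120.  15.  28.  65.]
home 35 [ -17.    2.  124.   22.   22. -123.] [-17.   2. 124.  22.  22.  57.]
home 40 [ -18.    1.  127.   37.   16. -137.] [-18.   1. 127.  37.  16.  43.]
home 45 None [-18.   1. 129.  63.  12.  16.]
out
[... 925 characters left out ...]
35.  28.  30.]
place 35 None [-41.  13. 120.  49.  25.  16.]
place 40 None [-42.  13. 122.  66.  24.  -2.]
place 45 None [-44.  13. 125.  83.  25. -20.]
placehi 0 [ -32.   20.   95.   -0.   64. -115.] [-32.  20.  95.  -0.  64.  65.]
placehi 10 [ -34.   15.  103.    6.   54. -120.] [-34.  15. 103.   6.  54.  60.]
placehi 20 [ -36.   11.  110.   14.   43. -129.] [-36.  11. 110.  14.  43.  51.]
placehi 25 [ -38.    9.  113.   21.   38. -135.] [-38.   9. 113.  21.  38.  45.]
placehi 30 [ -39.    8.  116.   29.   34. -143.] [-39.   8. 116.  29.  34.  37.]
placehi 35 None [-41.   7. 119.  40.  30.  26.]
placehi 40 None [-42.   6. 122.  53.  28.  12.]
placehi 45 None [-44.   6. 124.  69.  27.  -4.]
```

```bash
sleep 1
```

```text
(no output)
```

View pics/w3b.png

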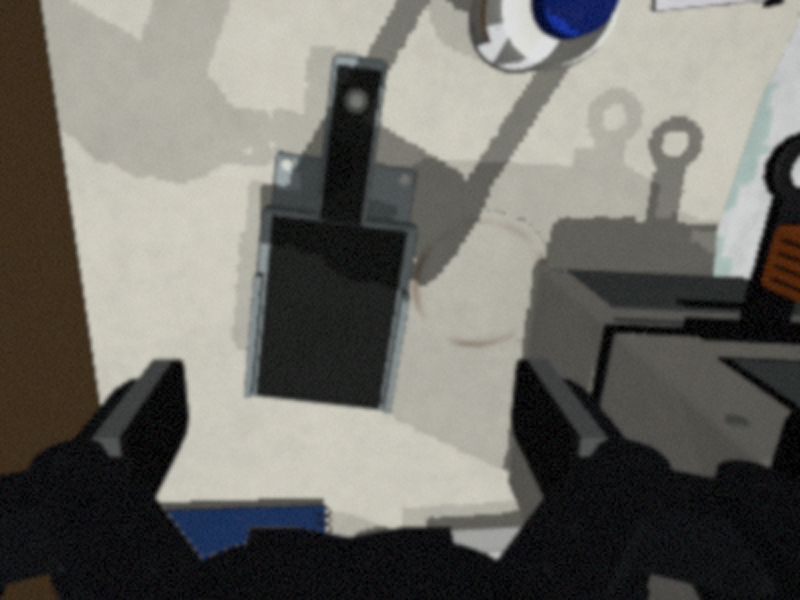

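```bash
cat > fit3.py <<'E'
from h import *
import pickle
from scipy.optimize import least_squares
def W(q,L):
    c,s=np.cos(q[2]),np.sin(q[2]); return L@np.array([[c,-s,0],[s,c,0],[0,0,1]]).T+[q[0],q[1],0]
p3,st3=pickle.load(open('pics/w3.pkl','rb'));p2,st2=pickle.load(open('pics/w2.pkl','rb'))
LR=np.array([[100,-46,58],[100,46,58],[-85,0,87],[-108,-15,55],[-108,15,55],[-20,-46,55],[-20,46,55]])/1e3
u3=np.array([[247,396],[390,411],[356,99],[332,57],[388,63],[262,208],[416,228]])/2+[80,60]
u2=np.r_[np.array([[108,532],[322,555],[271,108],[240,38],[317,42]])/3.6+[180,130],np.array([[155,290],[403,312]])/4+[180,130]]
r=lambda q:np.r_[(proj(p3,W(q,LR),st3)-u3).ravel(),(proj(p2,W(q,LR),st2)-u2).ravel()]
r3=lambda q:(proj(p3,W(q,LR),st3)-u3).ravel()
for f in (r,r3):
    s=least_squares(f,[.62,-.276,-.05],loss='soft_l1')
    print(s.x,np.degrees(s.x[2]),'\n',f(s.x).reshape(-1,2),W(s.x,np.array([[-.085,0,.055]])))
print('post top on z=.087:',onplane(p3,u3[2],.087,st3),onplane(p2,u2[2],.087,st2))
a=cv2.imread('pics/w3.png')[80:280,180:330]
cv2.imwrite('pics/w3c.png',cv2.resize(a,None,fx=5,fy=5,interpolation=cv2.INTER_CUBIC)[:600])
E
python3 fit3.py
```

```text
[ 0.6218 -0.2772 -0.1206] -6.910935692026964 
 [[-1.0437  0.863 ]
 [ 0.5284  1.1958]
 [-0.2914  0.1571]
 [-0.1365 -3.3983]
 [ 0.2529 -2.7163]
 [-0.9874  0.0277]
 [ 2.2401 -0.4088]
 [-0.9855  0.9794]
 [ 1.3678  1.0219]
 [ 0.1579  2.8572]
 [-0.8409 -1.3579]
 [ 1.057   0.4063]
 [-2.8058 -1.0914]
 [ 1.9813  1.0619]] [[ 0.5374 -0.267   0.055 ]]
[ 0.6222 -0.2773 -0.122 ] -6.990655895618647 
 [[-1.1475  1.1107]
 [ 0.3901  1.528 ]
 [-0.1893  0.6373]
 [-0.0049 -2.9637]
 [ 0.3664 -2.2427]
 [-0.9569  0.3481]
 [ 2.2259  0.0135]] [[ 0.5379 -0.2669  0.055 ]]
post top on z=.087: [ 0.5373 -0.2667  0.087 ] [ 0.534  -0.2672  0.087 ]
```

View pics/w3c.png

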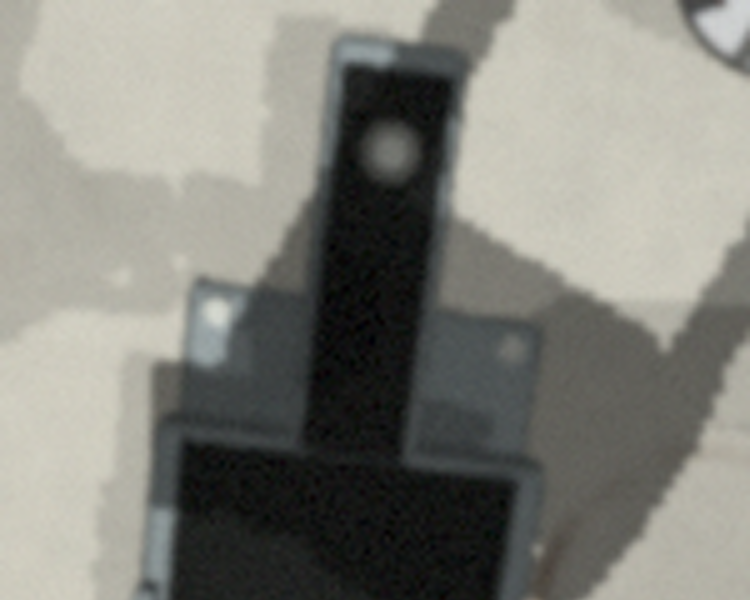

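```bash
cat >> h.py <<'E'
IM=(.6454,-.0685,np.radians(-2.7))
def I(x,y,z,im=None):
    im=im or IM; c,s=np.cos(im[2]),np.sin(im[2]); x,y,z=x/1e3,y/1e3,z/1e3
    return [im[0]+c*x-s*y, im[1]+s*x+c*y, z]
E
python3 - <<'E'
from h import *
r=rot(35,-2.7)
pos=[I(-26,95,160)]+[I(-26,60+35*np.cos(a),131.3-35*np.sin(a)) for a in (0.05,.5,.85,1.1,1.2)]
for q in pos: assert env.solve_ik(q,r) is not None
env.move_pose(I(-120,60,230),r)
env.grip(0.0)
env.move_l(pos[0],velocity=.15); 
st0=env.get_state()
for q in pos[1:]:
    env.move_l(q,velocity=.06); st=env.get_state(); print(st['eef_pos'],st['ft_force']-st0['ft_force'])
p,st=shot('k1',['keeper_tab']); 
env.move_l(I(-60,60+35*np.cos(1.2)+5,140),velocity=.15)
env.move_l(I(-120,30,235),rot=rot(35,-2.7),velocity=.2)
env.dwell(.3)
p,st=shot('k2',['keeper_tab','filter_grip','filter_eye']); print(st['time'],st['finger_gap'],st['eef_pos'])
a=cv2.imread('pics/k1.png');b=cv2.imread('pics/k2.png'); cv2.imwrite('pics/k12.png',np.hstack([a,b])[:, ::1][:, :]) if 0 else None
cv2.imwrite('pics/k2b.png',cv2.resize(b[80:330,100:420],None,fx=2.4,fy=2.4,interpolation=cv2.INTER_CUBIC))
E
```

```text
[0.6239 0.0275 0.1292] [-0.8639 -0.4237  0.1499]
[0.6232 0.0232 0.1137] [-0.3559 -0.3484 -0.128 ]
[0.6232 0.0156 0.1049] [-0.4985  0.1921 -0.4939]
[0.6232 0.0084 0.1004] [-0.3268 -0.5624  0.2271]
[0.623  0.0054 0.0989] [ 0.2935 -0.1103  0.7129]
keeper_tab [([0.6183, 0.008, 0.0837], 0.62)]
keeper_tab [([0.6207, 0.0076, 0.0845], 0.6)]
filter_grip [([0.6026, -0.0667, 0.1404], 0.57)]
filter_eye [([0.5668, -0.0649, 0.1121], 0.8)]
13.1 0.00018470338518103928 [ 0.5267 -0.0324  0.2336]
```

View pics/k2b.png

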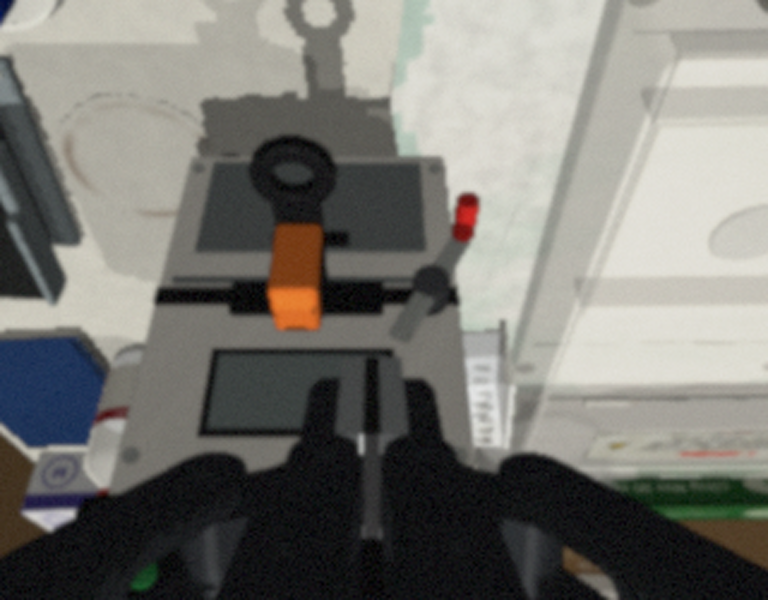

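View pics/k1.png

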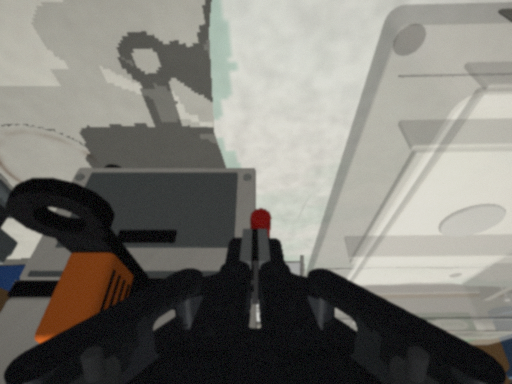

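The keeper is now turned to about 1.1 rad: tab at crop (466,216), bar steep, flange free. Next I'll refine the grip position and grasp.

```bash
cat > fit4.py <<'E'
from h import *
from fit3 import W
import pickle
from scipy.optimize import least_squares
p1,s1=pickle.load(open('pics/w1.pkl','rb'));p2,s2=pickle.load(open('pics/k2.pkl','rb'))
LG=np.array([[-55,-10,154],[-55,10,154],[-25,-10,154],[-25,10,154],[-80,0,114],[-6,-37,110],[-6,37,128],[-6,-37,128]])/1e3
u1=np.r_[np.array([[258,308],[350,310],[270,384],[352,384],[306,98]])/4.5+[150,110],np.array([[208,255],[450,317],[207,308]])/4+[140,110]]
u2=np.array([[268,289],[321,291],[276,328],[321,329],[293,175],[231,282],[383,314],[230,312]])/2.4+[100,80]
for nm,f in [('w1',lambda q:(proj(p1,W(q,LG),s1)-u1).ravel()),('k2',lambda q:(proj(p2,W(q,LG),s2)-u2).ravel())]:
    s=least_squares(f,[.645,-.068,-.04],loss='soft_l1'); print(nm,s.x,np.degrees(s.x[2]),f(s.x).round(1).reshape(-1,2).tolist(), W(s.x,np.array([[-.04,0,.139]])))
E
python3 fit4.py | tail -2
```

```text
w1 [ 0.6462 -0.0674 -0.0345] -1.9775905079494962 [[-0.4, 0.9], [-0.3, 0.8], [-0.1, 0.6], [0.5, 1.0], [0.2, -0.3], [0.2, -0.4], [1.0, -2.4], [-1.4, -1.4]] [[ 0.6062 -0.066   0.139 ]]
k2 [ 0.6478 -0.0683 -0.0488] -2.793487441409838 [[-0.3, 1.1], [-1.1, 0.2], [-0.2, 2.3], [0.6, 1.9], [0.6, -0.4], [0.7, -1.1], [0.4, -1.9], [-0.9, -1.1]] [[ 0.6078 -0.0664  0.139 ]]
```

```bash
cat >> h.py <<'E'
IM=(.6465,-.0680,np.radians(-2.4)); YAW=-2.4; LEAN=27
def tcp(x,y,z,lean=LEAN):
    l=np.radians(lean); return I(x+19*np.sin(l),y,z-19*np.cos(l))
def F():
    fs=[]
    for _ in range(4): fs.append(env.get_state()['ft_force']); env.dwell(.03)
    return np.mean(fs,0)
E
python3 - <<'E'
from h import *
r=rot(LEAN,YAW); l=np.radians(LEAN); b=90
assert all(env.solve_ik(q,r) is not None for q in [tcp(-42,0,139),tcp(-150,0,140)])
env.grip(0.042,20)
env.move_pose(tcp(-42-b*np.sin(l),0,139+b*np.cos(l)),r)
env.move_l(tcp(-42-25*np.sin(l),0,139+25*np.cos(l)),velocity=.2)
p,st=shot('g0',[]); 
f0=F()
print(env.move_l(tcp(-42,0,139),velocity=.06,threshold=6))
f1=F(); print('down',f1-f0)
for g in (.030,.026,.024,.022,.020,.018):
    env.grip(g,20); f=F(); st=env.get_state(); print(g,st['finger_gap'],f-f0,st['eef_pos'])
    if abs((f-f1)[1])>4: break
p,st=shot('g1',[]); print(st['time'])
cv2.imwrite('pics/g01.png',cv2.resize(np.hstack([cv2.imread('pics/g0.png')[100:,100:420],cv2.imread('pics/g1.png')[100:,100:420]]),None,fx=1.25,fy=1.25))
E
```

```text
False
down [-0.0003  0.2062 -0.0186]
0.03 0.029973360148637145 [-0.1478  0.3374  0.1627] [ 0.6132 -0.0666  0.1222]
0.026 0.026214746247477265 [0.0461 0.0154 0.0724] [ 0.6132 -0.0666  0.1221]
0.024 0.023563525833151525 [-0.1298 -0.0808 -0.1981] [ 0.6132 -0.0666  0.1221]
0.022 0.022100271017958292 [-0.4699 -0.9473 -0.3155] [ 0.6131 -0.0668  0.1221]
0.02 0.020020902978752312 [-1.5961 -2.9524  0.8251] [ 0.6131 -0.0669  0.1221]
0.018 0.01966065359196129 [-2.9139 -4.6807  0.8469] [ 0.6132 -0.067   0.1222]
17.6583
```

View pics/g01.png

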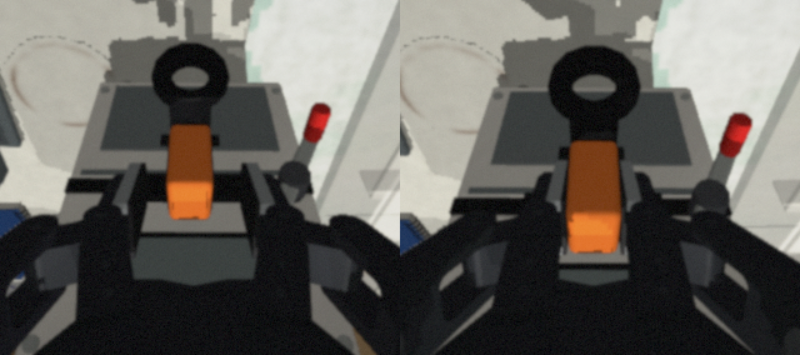

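The grip is square between the pads and there is a small lateral load. I'll relieve that, firm up the grip and draw in steps with force feedback.

```bash
python3 - <<'E'
from h import *
import json
st=env.get_state(); P=np.array(st['eef_pos']); R0=rot(LEAN,YAW)
f0=np.array([0,0,0.])
T=np.array(tcp(-42,0,139)); 
base=F()
y=0
for k in range(3):
    y-=.4; env.move_l(tcp(-42,y,139),R0,velocity=.05); f=F(); print(y,f-base)
env.grip(.015,60); print('firm',F()-base,env.get_state()['finger_gap'],env.get_state()['time'])
E
```

```text
-0.4 [0.5319 0.4985 0.0724]
-0.8 [0.6941 3.1747 0.8736]
-1.2000000000000002 [1.2321 6.1344 1.1984]
firm [0.1456 8.7411 2.5845] 0.019586040078324526 19.3417
```

```bash
python3 - <<'E'
from h import *
import json
R0=rot(LEAN,YAW)
free=F()-np.array([-2.77,4.06,3.43])
y,z=-0.9,139.
env.move_l(tcp(-42,y,z),R0,velocity=.05)
f=F()-free; print('start',f,'free',free)
y+= -0  
x=-42
log=[]
while x>-142:
    x-=3 if x>-45 else 8
    env.move_l(tcp(x,y,z),R0,velocity=.06)
    fs=F()-free
    print(x,round(y,2),round(z,2),fs.round(2),(np.array(env.get_state()['moment'])).round(2))
    if abs(fs[0])>15 or abs(fs[1])>15 or abs(fs[2])>15: print('STOP'); break
    if x>-130:
        y+=float(np.clip(fs[1]*0.10,-.6,.6)); 
json.dump([free.tolist(),x,y,z],open('s.json','w'))
print(env.get_state()['time'])
p,st=shot('o1',[])
E
```

```text
start [-3.917   3.9446  4.2365] free [0.5989 0.2322 0.5521]
-45 -0.9 139.0 [-2.09 -0.06  2.18] [-0.06  0.1  -0.01]
-53 -0.91 139.0 [-3.2  -0.73  2.98] [-0.19  0.27 -0.14]
-61 -0.98 139.0 [-3.75 -0.02  3.02] [-0.05  0.14 -0.03]
-69 -0.98 139.0 [-3.6   0.24  2.32] [0.09 0.16 0.05]
-77 -0.96 139.0 [-3.45 -0.2   2.13] [0.   0.12 0.  ]
-85 -0.98 139.0 [-3.13 -0.24  1.91] [-0.02  0.11 -0.03]
-93 -1.0 139.0 [-2.72  0.47  1.58] [-0.    0.1   0.02]
-101 -0.95 139.0 [-2.67  0.15  0.5 ] [-0.04  0.18 -0.03]
-109 -0.94 139.0 [-1.96 -0.21  0.48] [-0.02  0.22  0.02]
-117 -0.96 139.0 [-2.1   0.02  0.12] [0.01 0.23 0.08]
-125 -0.96 139.0 [-1.46 -0.59 -0.33] [ 0.02  0.18 -0.01]
-133 -1.02 139.0 [-0.6   0.07 -0.7 ] [-0.    0.28  0.02]
-141 -1.02 139.0 [-0.62 -0.3  -1.91] [ 0.03  0.43 -0.01]
-149 -1.02 139.0 [-0.54 -0.34 -1.84] [-0.    0.42 -0.03]
25.6583
```

View pics/o1.png

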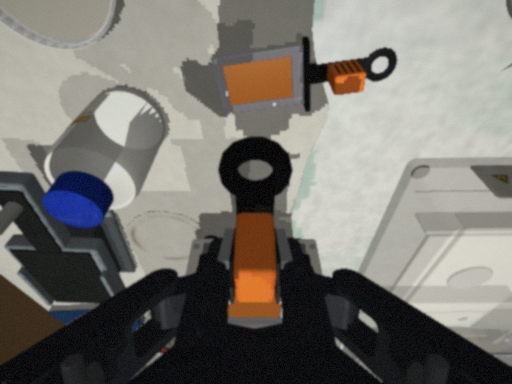

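```bash
python3 - <<'E'
from h import *
import pickle
p,st=pickle.load(open('pics/o1.pkl','rb'))
g=cv2.cvtColor(cv2.imread('pics/o1.png'),cv2.COLOR_BGR2GRAY)
a=g[125:225,205:305]
m=(a<62).astype(np.uint8)
cs,h=cv2.findContours(m,cv2.RETR_CCOMP,cv2.CHAIN_APPROX_NONE)
for c,hh in zip(cs,h[0]):
    if cv2.contourArea(c)>100: 
        e=cv2.fitEllipse(c); print(e, hh[3], cv2.contourArea(c))
cv2.imwrite('pics/o1c.png',cv2.resize(cv2.imread('pics/o1.png')[125:225,205:305],None,fx=6,fy=6))
print(st['eef_pos'],st['tool_rot'])
G=np.array(tcp(-149,-1.02,139)); 
R=Ro.from_euler('xyz',st['tool_rot'],degrees=True).as_matrix(); gp=st['eef_pos']-R[:,2]*.019
print('grasp pt',gp)
for uv in [(256,169),(256,172)]:
  for z in (.114,):
    e=onplane(p,uv,z,st); d=e-gp; y=np.radians(YAW); print(e,'rel',d[0]*np.cos(y)+d[1]*np.sin(y),-d[0]*np.sin(y)+d[1]*np.cos(y))
E
```

```text
((49.79877471923828, 49.87165069580078), (68.66793823242188, 80.76799774169922), 0.5032856464385986) -1 4096.0
((50.20176315307617, 44.621421813964844), (21.42194938659668, 34.28272247314453), 89.94231414794922) 4 571.0
[ 0.5063 -0.0632  0.1222] [-179.9942   27.0223  177.5951]
grasp pt [ 0.4977 -0.0628  0.1391]
[ 0.4595 -0.0602  0.114 ] rel -0.03821689228852242 0.000995597795012647
[ 0.4613 -0.0603  0.114 ] rel -0.03638446260683974 0.0010033918142999599
```

View pics/o1c.png

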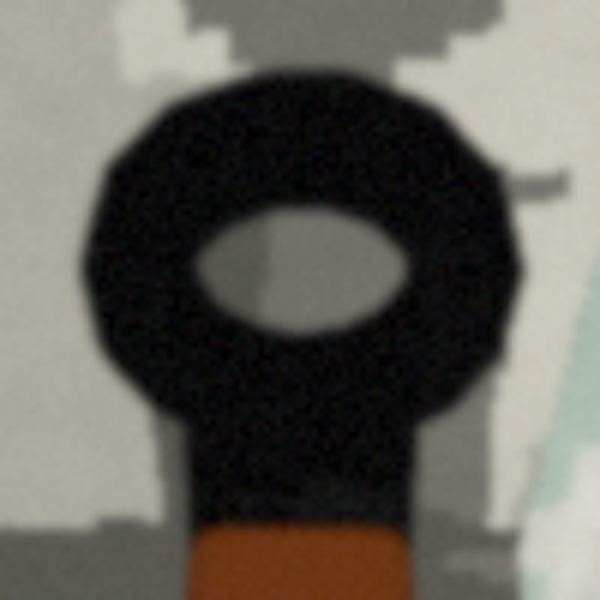

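Slider is out and level, eye centred at about pixel (255,170), bystanders undisturbed. Now I'll lift it and carry it over to above the post.

```bash
cat >> h.py <<'E'
RY=-6.9; LP=np.radians(LEAN)
EYE=(-.0380,.0005)
def eyeT(ex,ey,zu,yaw=RY):
    """TCP so that the eye centre is at ex,ey and slider underside at zu"""
    y=np.radians(yaw); c,s=np.cos(y),np.sin(y)
    g=np.array([ex-(c*EYE[0]-s*EYE[1]), ey-(s*EYE[0]+c*EYE[1])]); 
    return [g[0]+c*.019*np.sin(LP), g[1]+s*.019*np.sin(LP), zu+.029-.019*np.cos(LP)]
E
python3 - <<'E'
from h import *
r=rot(LEAN,RY); post=(.5378,-.2675)
B=eyeT(.460,-.262,.150); C=eyeT(*post,.110); D=eyeT(*post,.055)
for q in (B,C,D): print(q,np.round(env.solve_ik(q,r),1))
env.move_l(tcp(-149,-1,179),velocity=.15)
env.move_l(B,r,velocity=.15)
env.move_l(eyeT(*post,.130),velocity=.12)
env.move_l(C,velocity=.1); env.dwell(.3)
p,st=shot('c1',['post_foot','filter_eye']); print(st['time'],st['eef_pos'],C,st['tool_rot'],r,st['ft_force'])
t=env.capture('top'); save(t,'ct'); s=env.capture('scene'); save(s,'cs')
for q in (t,s): print([ (k,[(np.round(d['centre'],4).tolist(),round(d['p'],2)) for d in env.spot_point(q,k)]) for k in ('filter_eye','post_foot')])
print(proj(p,[[*post,.087],[*post,.055],[*post,.114]],st))
a=cv2.imread('pics/c1.png'); cv2.imwrite('pics/c1b.png',cv2.resize(a[100:300,150:360],None,fx=3,fy=3,interpolation=cv2.INTER_CUBIC))
b=cv2.imread('pics/cs.png')[130:260,200:380]; cv2.imwrite('pics/csb.png',cv2.resize(b,None,fx=4,fy=4,interpolation=cv2.INTER_CUBIC))
E
```

```text
[np.float64(0.506228056207772), np.float64(-0.2680978572331751), np.float64(0.162070876040421)] [ -43.3   -2.9  120.8   23.6   42.3 -141.2]
[np.float64(0.584028056207772), np.float64(-0.2735978572331751), np.float64(0.12207087604042102)] [ -37.7    9.1  113.2   23.1   36.3 -137. ]
[np.float64(0.584028056207772), np.float64(-0.2735978572331751), np.float64(0.06707087604042102)] [ -37.7   14.4  114.2   27.2   30.6 -141.8]
post_foot [([0.5373, -0.2696, 0.054], 0.82)]
filter_eye [([0.5386, -0.2679, 0.1145], 0.63)]
29.1167 [ 0.5844 -0.2739  0.1229] [np.float64(0.584028056207772), np.float64(-0.2735978572331751), np.float64(0.12207087604042102)] [-179.9574   27.0644  173.1157] [180.0, 27.0, 173.10000000000002] [ 0.4164  0.4519 -2.218 ]
[('filter_eye', [([0.4556, 0.0283, 0.0066], 0.82)]), ('post_foot', [([0.5387, -0.2692, 0.0543], 0.69)])]
[('filter_eye', [([0.4479, 0.032, 0.0016], 0.97), ([0.5417, -0.2673, 0.1162], 0.87)]), ('post_foot', [([0.5367, -0.2725, 0.0564], 0.72), ([0.4901, -0.1686, -0.0033], 0.64), ([0.6503, -0.075, -0.0008], 0.49)])]
[[255.3323 136.9474]
 [255.2106 109.2853]
 [255.4685 167.8921]]
```

View pics/c1b.png

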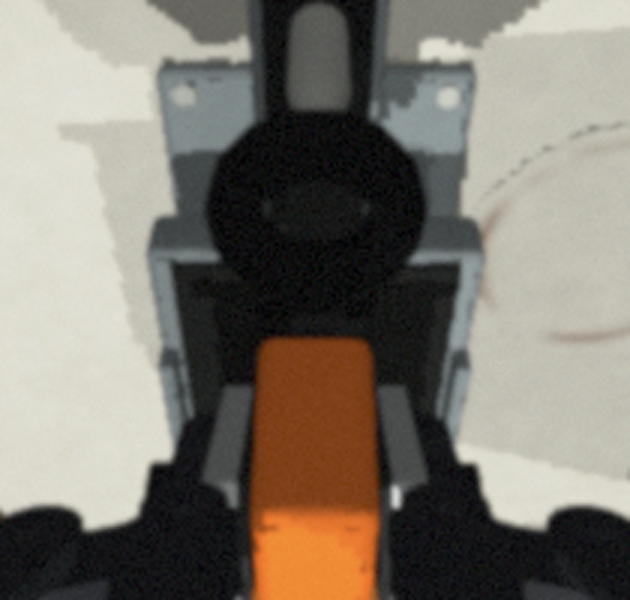

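View pics/csb.png

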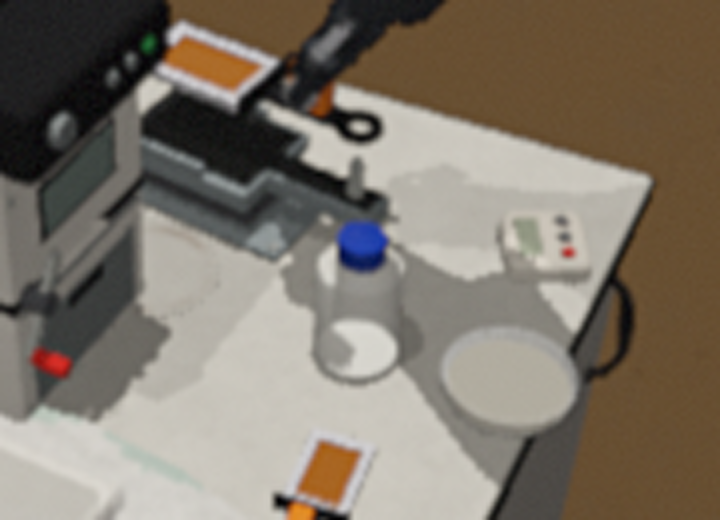

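```bash
python3 - <<'E'
from h import *
import pickle
p,st=pickle.load(open('pics/c1.pkl','rb'))
a=cv2.imread('pics/c1.png')
b=cv2.resize(a[70:190,210:305],None,fx=6,fy=6,interpolation=cv2.INTER_CUBIC)
b=cv2.convertScaleAbs(b,alpha=2.2)
th=np.linspace(0,2*np.pi,40)
for dx,col in ((0,(0,255,0)),(-.003,(0,0,255))):
  for rr,z in ((.006,.055),(.006,.081),(.0085,.114)):
    if z==.114 and dx: continue
    X=np.c_[.5378+dx+rr*np.cos(th),-.2675+rr*np.sin(th),np.full(40,z)]
    for u in proj(p,X,st): cv2.circle(b,tuple(int(round(t)) for t in (u-[210,70])*6+2.5),1,col,-1)
# tongue end corners
c,s=np.cos(np.radians(RY)),np.sin(np.radians(RY))
for l in [(-23,15),(-23,-15),(-23,0)]:
    X=[.5378+(c*l[0]-s*l[1])/1e3,-.2675+(s*l[0]+c*l[1])/1e3,.055]
    u=proj(p,[X],st)[0]; cv2.circle(b,tuple(int(round(t)) for t in (u-[210,70])*6+2.5),4,(255,255,0),-1)
cv2.imwrite('pics/c1e.png',b[:600])
E
```

```text
(no output)
```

View pics/c1e.png

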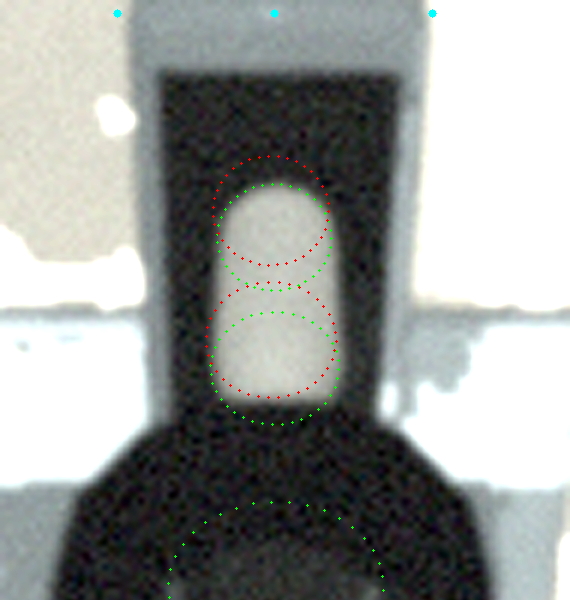

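The overlay matches: foot ring within about 1 px of the post, and the eye is about 1 mm too far in x. I'll correct that and lower.

```bash
python3 - <<'E'
from h import *
post=(.5370,-.2671); r=rot(LEAN,RY)
env.move_l(eyeT(*post,.105),r,velocity=.05)
f0=F()
hit=env.move_l(eyeT(*post,.072),velocity=.05,threshold=5); f=F(); print(hit,f-f0,env.get_state()['eef_pos'],eyeT(*post,.072))
p,st=shot('d1',[])
if not hit:
    hit=env.move_l(eyeT(*post,.0535),velocity=.03,threshold=5); f=F(); print(hit,f-f0,env.get_state()['eef_pos'],eyeT(*post,.055))
p,st=shot('d2',[]); print(st['time'])
b=np.hstack([cv2.imread(f'pics/d{i}.png')[80:300,150:360] for i in (1,2)]); cv2.imwrite('pics/d12.png',cv2.resize(b,None,fx=1.9,fy=1.9,interpolation=cv2.INTER_CUBIC))
E
```

```text
False [-0.171  -0.3755  0.4669] [ 0.5837 -0.2735  0.0847] [np.float64(0.5832280562077721), np.float64(-0.2731978572331751), np.float64(0.084070876040421)]
True [ 2.0484 -0.9432  4.0536] [ 0.5831 -0.2732  0.0673] [np.float64(0.5832280562077721), np.float64(-0.2731978572331751), np.float64(0.06707087604042102)]
31.625
```

View pics/d12.png

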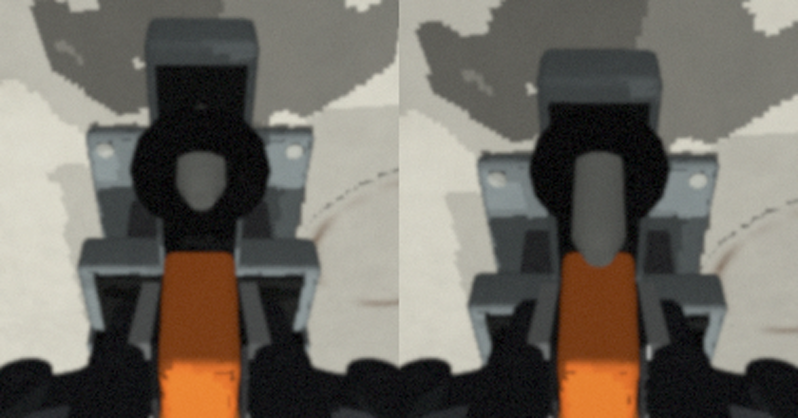

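The post is through the eye (left panel (202,178); right, post standing up through the ring) and contact came at bed height. Release and back out.

```bash
python3 - <<'E'
from h import *
env.grip(.024,20); env.grip(.045); env.dwell(.1)
st=env.get_state(); P=np.array(st['eef_pos']); R=Ro.from_euler('xyz',st['tool_rot'],degrees=True).as_matrix()
env.move_l((P-R[:,2]*.05).tolist(),velocity=.08)
env.move_l((P-R[:,2]*.13).tolist(),velocity=.15); env.dwell(.3)
p,st=shot('e1',['filter_eye','post_foot','filter_tail','filter_grip','filter_slider','filter_rest']); print(st['time'],st['ft_force'])
t=env.capture('top'); save(t,'et'); s=env.capture('scene'); save(s,'es')
for q in (t,s):print([ (k,[(np.round(d['centre'],4).tolist(),round(d['p'],2)) for d in env.spot_point(q,k)]) for k in ('filter_eye','filter_tail','keeper_tab','blue_cap_bottle','beaker','timer')])
b=s['color'][130:260,200:380]; cv2.imwrite('pics/esb.png',cv2.resize(b[...,::-1],None,fx=4,fy=4,interpolation=cv2.INTER_CUBIC))
a=cv2.imread('pics/e1.png'); cv2.imwrite('pics/e1b.png',cv2.resize(a[40:340,80:460],None,fx=2,fy=2,interpolation=cv2.INTER_CUBIC))
E
```

```text
filter_eye [([0.5371, -0.2661, 0.058], 0.56)]
post_foot [([0.5396, -0.2669, 0.0582], 0.83)]
filter_tail [([0.7094, -0.29, 0.0586], 0.97), ([0.465, -0.091, 0.0018], 0.58)]
filter_grip [([0.5743, -0.2703, 0.0855], 0.92), ([0.6178, -0.2849, -0.0017], 0.58), ([0.5386, -0.2689, 0.0547], 0.28)]
filter_slider [([0.62, -0.275, 0.0523], 0.71)]
filter_rest [([0.6186, -0.2824, -0.0002], 0.71)]
34.0917 [-0.6124  0.2165 -1.1162]
[('filter_eye', [([0.4562, 0.033, 0.0054], 0.63), ([0.5365, -0.2707, 0.0581], 0.61)]), ('filter_tail', [([0.4672, -0.0911, 0.0023], 0.72)]), ('keeper_tab', [([0.6252, 0.0082, 0.0888], 0.64)]), ('blue_cap_bottle', [([0.4881, -0.1687, 0.0003], 0.71)]), ('beaker', [([0.4005, 0.1316, 0.0005], 0.72)]), ('timer', [])]
[('filter_eye', [([0.5337, -0.2657, 0.0627], 0.93), ([0.4522, 0.0336, 0.0009], 0.82)]), ('filter_tail', [([0.7128, -0.2882, 0.0588], 0.74), ([0.4629, -0.0893, 0.0019], 0.67)]), ('keeper_tab', [([0.6251, 0.0101, 0.0868], 0.67)]), ('blue_cap_bottle', [([0.4922, -0.168, -0.0019], 0.82)]), ('beaker', [([0.5396, -0.2723, 0.0572], 0.64), ([0.401, 0.1294, 0.0015], 0.63)]), ('timer', [([0.4062, -0.3322, 0.0004], 0.95), ([0.6217, -0.2767, -0.0014], 0.2)])]
```

View pics/e1b.png

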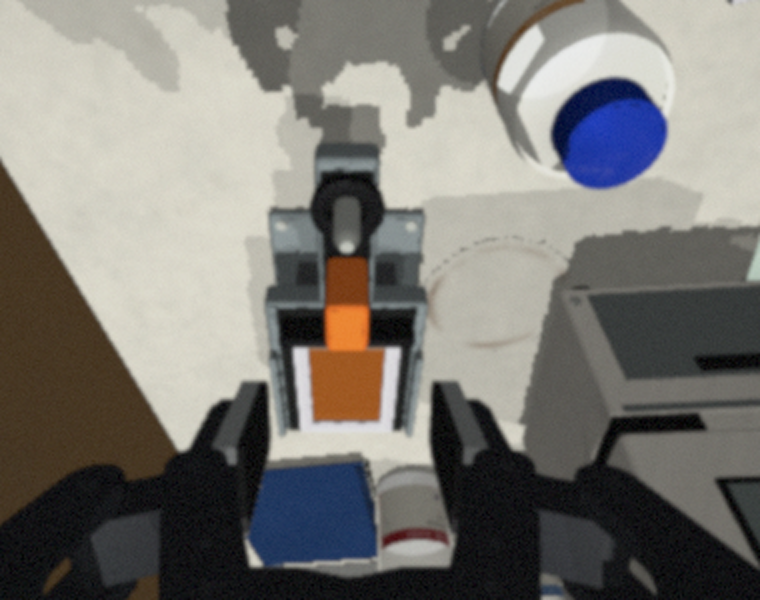

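View pics/esb.png

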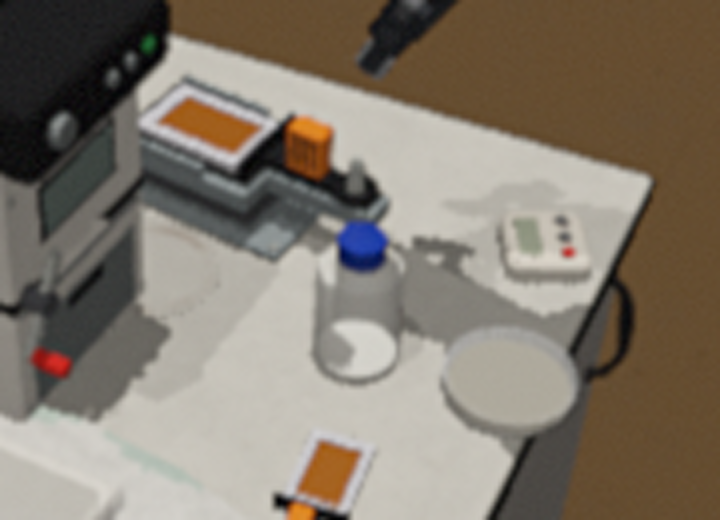

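The slider lies flat between the lips with the post standing up through the eye (e1b (347,215)). The keeper is aside, the bystanders are in place and the gripper is clear, so I'm handing in.

```bash
python3 -c "
from h import *
print(env.sign_off(), env.get_state()['time'])"
```

```text
the job is handed in; nothing more can be done
the job is handed in; nothing more can be done
```

The amber filter is out of the imager and parked on the grey rest, and the job is handed in; the hand-in gives no verdict.

- **Keeper:** I pressed the red tab down and left the keeper at about 1.1 rad. The last pictures still show it there, with the tab at z ≈ 87 mm.
- **Draw:** I took the slider by its grip and pulled it straight out in small steps, correcting sideways as I went. Force on the tool stayed under about 5 N, apart from a brief sideways load of about 9 N when I first closed the jaws.
- **Parking:** I lowered it over the post; contact came within about 0.5 mm of bed height. I then let go and backed clear at about 34 s.

**Last checks**
- **Slider:** The pictures show it lying flat between the side lips with the post through its eye.
- **Bystanders:** The bottle, beaker and timer read within about 3 mm of where they started.

**Disagreements**
- **Eye to post:** The network's eye and post points differ by about 3 mm in the wrist picture. In the scene picture the eye is off by a similar amount in x, and its height reads 62.7 mm against a nominal 59 mm. The 17 mm hole on the 12 mm post allows only 2.5 mm of play, so I put this down to detector error.
- **Timer:** The top camera missed it in the final pictures, but the scene camera found it unmoved.

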